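Set the focus dial and its stop screw on a board inspection stage

ROBOT

A 7-joint arm with a two-finger parallel gripper is mounted at the origin on the work surface. World frame = base frame: x ahead of the robot, y to its left, z up, the work surface at z = 0. Lengths are in m, angles in rad, forces in N, time in s.
With the tool pointing down it reaches from about 0.4 to 0.875 m from the base axis. Payload 19.3 kg.
Tool frame: the origin (TCP) lies at the very end of the fingers, on their centre line; the grasp point (between the pads) lies bot.grasp_offset behind it (bot.grasp_offset is the distance from the TCP to the grasp point, in m); z points along the fingers, y is the direction in which the jaws open and shut (so a half turn about z gives the same grasp; the last joint's range is limited). The gripper opens to 85 mm and grips with 20 to 120 N. Pads are 22 mm wide; open, the fingers measure 114 mm over their backs; the gripper's body (76 mm by 85 mm) begins 54 mm behind the grasp point. The pads swing forward as they close: fully open they stand 13 mm farther back than shut.
Start: joints at [1.038, 0.521, -0.036, 1.599, 0.021, 1.021, -0.113], TCP at [0.279, -0.559, 0.231] pointing down, gripper open.
Joint ranges: [-2.91, 2.91], [-0.3, 2.13], [-1.5, 1.42], [0.17, 2.43], [-1.26, 4.41], [0.16, 1.93], [-2.52, 2.52]. Speed limits (rad/s): [1.89, 1.89, 2.39, 2.39, 3.01, 3.01, 3.01].

INTERFACE

Orientations are given as [roll, pitch, yaw] about the fixed x, y, z axes, in that order (R = Rz(yaw) Ry(pitch) Rx(roll)).
In Python, from workcell import bot gives the robot as it stands. The module is installed in compiled form; this text tells all that it offers.
- The arm moves only by the shell command python3 -m handwheel 'ROWS' [OPENING] [FORCE]. ROWS is JSON, a list of rows, each a list of 6 numbers: the shift along the tool's x, y, z as a fraction of full scale, then the turn, a rotation vector about the tool's x, y, z as a fraction of full scale. In form: [[x, y, z, rx, ry, rz], ...]. A call has 1 to 8 rows; each row shifts and turns the commanded pose from where the row before left it, along the tool's axes as they then stand; what a row does not reach is not made up. Full scale, the value 1, is 0.025 m for a shift and 360 degrees for a turn. A row lasts 1/8 s, in which the tool goes at most 62.5 mm and 10.7 degrees, less where a joint would pass 70% of its speed; a pose out of reach is approached as far as the arm can. A call with a number of a shift or a turn outside -1 to 1 is refused whole. A call with a gripper value outside its range is refused whole. OPENING is the closure, from -1 (fully open) to 1 (shut), set as the call begins (- or left out, the last holds). The fingers move at their own pace and stop on an object; FORCE is the grip in N (left out, the last holds). Time passes only in rows, so rows that do not move let the fingers close. It gives the time, the measured TCP pose, the force and the opening at its end, in the units of the state.
- bot.observe(): the state, without advancing time (a new reading comes with each control period).
- bot.grab_frame(name): name is "scene" or "top"; returns a dict with "pixels" (480x640x3 uint8, blue, green, red), "vertical_fov" (degrees; the focal length in pixels is half the picture's height over the tangent of half this angle, whatever the lens; pixels are square), "cx", "cy" (the principal point, pixels), "D" ([k1, k2, p1, p2, k3] as OpenCV has them; the pictures are not rectified), "R" (3x3) and "t" (3): a world point X has camera coordinates R X + t. Camera axes: x right, y down, z forward; pixel columns grow to the right and rows downward; lengths in m; the calibration is good to about 2 mm. A picture is of the moment at which its call begins. There is no depth.
- bot.job_done(): hands the job in, once; it reports no verdict.
Trained networks look in a picture, given as the dict that the camera call returned (one of the last four; its "shot" number tells which), for a name from the list of things; names that differ only in an ending like _2 or _b are one class to them, and where a whole thing is asked for, a point or a joint stands for the part that bears it (a point fixed in the world has none). Each returns a list of dicts, best first, with "score" (0 to 1); they miss things now and then, are a little off and sometimes report something else, mostly with a low value. They report only what shows in the picture. A call takes as long as a camera call.
- bot.trace(picture, thing): "region" (480x640 bool, what is visible of it) and "point" ([column, row] in pixels, amid what is visible of it).
The state is a dict: "clock": time; "qpos": joint angles; "qd": joint speeds; "joint_efforts": joint torques, N m; "position": TCP position; "tool_rot": TCP orientation; "force": force on the tool from outside, world axes, zero at the start; "moment": the same for the moment, N m; "grip_width": finger opening in m.
Only numpy, scipy, OpenCV 4.12 (cv2) and the standard library are available. Lean on these libraries where they do the work, as an engineer would, in place of code of your own. Each camera call takes 0.05 s, during which the arm holds its last target.

TASK

Turn the black focus dial on the inspection stage so that its white pointer points at the green mark. Then turn the steel stop screw clockwise until it seats, back it off a quarter turn, and finish while still gripping the screw there so that its lock nut could be tightened. Leave the dial on its mark, and do not disturb the jar, the parts bin or the screwdriver.

Things in the scene. Friction and masses are not known exactly. Their poses are not given: they have to be found in the camera images.
- stage: fixed board inspection stage: beige base 180 (x) x 330 (y) x 15 mm; green circuit board in the middle (parts up to 37 mm above the bench); at its +y end a 96 mm square grey housing with the focus dial, at its -y end a 70 mm one with the stop screw (housing tops at 50 mm). Origin: centre of underside. Dial and screw axes are vertical at x = 0, y = +105 and -105 mm.
- focus_dial (a joint): angle of the focus dial in rad: grows clockwise seen from above; free from -0.4 to 2.6, stiff friction (about 0.06 N m), stays where it is left. Its value says nothing of where the green mark is.
- dial_grip (a point): point on the dial's axis, inside its grip bar, 80 mm above the bench. The dial is a grey disc (66 mm across, top at 58 mm) with an upright black bar 50 mm long, 14 mm thick, from 58 to 88 mm above the bench; the bar lies along this point's x axis (+x: the pointer's direction) and is pinched along its y axis.
- dial_pointer (a point): where the dial's white pointer points: in line with the white line on the bar and disc, 36 mm out from the dial's axis, 58 mm above the bench.
- index_mark (a point): the green mark (12 x 9 mm) on the black ring around the dial: point 36 mm out from the dial's axis in the mark's direction, 58 mm above the bench; the pointer point meets it when the dial is set. At the start it lies 0.4 to 1.5 rad clockwise (from above) of the pointer. The robot cannot turn the ring.
- stop_screw (a joint): angle of the stop screw in rad: grows clockwise (tightening) seen from above. It seats against a hard stop at 3.0; a quarter turn back from there is 1.43. It starts 0.6 to 1.7 rad short of the seat. Friction about 0.05 N m; it stays where it is left, and its height does not change as it turns.
- screw_grip (a point): point on the screw's axis, inside its thumb tab, 88 mm above the bench. The tab is an upright steel plate 44 mm long, 10 mm thick, from 66 to 97 mm above the bench, with an orange tip at one upper end (+x); it lies along this point's x axis and is pinched along its y axis. Below it a 22 mm collar and a 28 mm brass lock nut.
- jar: small closed jar with a blue cap, 44 mm across, 55 mm tall, standing loose on the bench beyond the dial's end of the stage; leave alone. Origin: centre of its underside.
- bin: small blue open parts bin, 100 x 75 x 35 mm, loose on the bench beyond the screw's end of the stage; leave alone. Origin: centre of its underside.
- screwdriver: red-handled screwdriver, 160 mm long, lying loose on the bench behind the stage (+x side); leave alone. Origin: its underside on the bench.

How it is judged:
On the way, in this order (a step that is already met when the one before it is completed fails the run):
1. the dial's pointer is on the green mark (distance between dial_pointer and index_mark below 0.005 m), for 0.2 s.
2. the stop screw is turned in until it seats (value of joint stop_screw above 2.94 rad), for 0.1 s.
At the end, for the whole second after the job is handed in: the stop screw has been seated and stands still a quarter turn (1.57 rad, within 0.3 rad) back from its seat, gripped by the fingers (more than 2 N, grasp point within 30 mm of the tab's grip point), and the dial's pointer is within 5 mm (about 8 degrees) of the green mark (value of joint stop_screw between 1.13 and 1.73 rad and velocity of joint stop_screw between -0.1 and 0.1 rad/s and contact force between the fingers and stop_screw above 2 N and distance between the grasp point and screw_grip below 0.03 m and distance between dial_pointer and index_mark below 0.005 m); the arm keeps its last pose, push and grip.
It fails at once if the jar is pushed more than 20 mm or knocked over (distance of jar from where it was at the start of the episode above 0.02 m or angle between jar's own z axis and vertical above 0.5 rad).
It fails at once if the bin is pushed more than 20 mm or knocked over (distance of bin from where it was at the start of the episode above 0.02 m or angle between bin's own z axis and vertical above 0.5 rad).
It fails at once if the screwdriver is pushed more than 20 mm or knocked over (distance of screwdriver from where it was at the start of the episode above 0.02 m).
It also fails if it takes over 53 s, if anything falls off the work surface, if the arm or the gripper's body presses on something with over 40 N, if the wrist force passes 120 N, or if a joint passes its speed limit or range.

## Working session

There is one attempt and no reset: what is moved stays moved. The work goes in short steps, Python scripts to look and compute and a shell command to move; the robot and the scene stay as the last step left them, time stands still between calls to the robot, and variables do not carry over. Pictures are saved under pics/ and viewed, and the job is handed in when it is done.

```bash
mkdir -p pics; cat > h.py <<'E'
import numpy as np, cv2
from workcell import bot
def cam(f):
    F=240/np.tan(np.radians(f["vertical_fov"])/2)
    return np.array([[F,0,f["cx"]],[0,F,f["cy"]],[0,0,1]]),np.array(f["D"],float),np.array(f["R"]),np.array(f["t"])
def ray(f,uv,z):
    K,D,R,t=cam(f)
    p=cv2.undistortPoints(np.array([[uv]],float),K,D)[0,0]
    d=R.T@np.array([p[0],p[1],1]); c=-R.T@t
    return c+d*(z-c[2])/d[2]
def proj(f,X):
    K,D,R,t=cam(f)
    return cv2.projectPoints(np.array([X],float).reshape(-1,3),cv2.Rodrigues(R)[0],t,K,D)[0].reshape(-1,2)
E
python3 - <<'E'
from h import *
s=bot.observe(); print({k:np.round(v,3).tolist() for k,v in s.items()}, bot.grasp_offset)
for n in ("scene","top"):
    f=bot.grab_frame(n); cv2.imwrite(f"pics/{n}0.png",f["pixels"]); K,D,R,t=cam(f); print(n,(-R.T@t).round(3),R.round(3).tolist(),K[0,0],D)
    for th in ("stage","focus_dial","stop_screw","index_mark","dial_pointer","jar","bin","screwdriver","screw_grip"):
        try:
            for r in bot.trace(f,th)[:2]:
                print(th,round(r["score"],2),np.round(r["point"],1),r["region"].sum(), ray(f,r["point"],.06).round(3))
        except Exception as e: print(th,e)
E
```

```text
{'clock': 0.0, 'qpos': [1.038, 0.522, -0.036, 1.6, 0.021, 1.021, -0.113], 'qd': [0.002, -0.0, -0.0, 0.001, 0.001, 0.0, -0.001], 'joint_efforts': [-0.0, -92.708, 1.98, -36.992, 0.018, 0.008, -0.0], 'position': [0.279, -0.559, 0.231], 'tool_rot': [-3.14, 0.0, 0.463], 'force': [0.515, 1.116, -0.507], 'moment': [-0.027, 0.063, -0.037], 'grip_width': 0.085} 0.0187
scene [ 0.919 -0.343  0.87 ] [[0.764, 0.645, 0.014], [0.558, -0.649, -0.517], [-0.325, 0.403, -0.856]] 465.8184108068315 [-0.07681881  0.          0.          0.          0.        ]
stage 0.78 [273.8 245.3] 11446 [ 0.541 -0.035  0.06 ]
focus_dial 0.79 [316.4 204.4] 668 [0.54  0.098 0.06 ]
index_mark 0.95 [305.9 215.9] 535 [0.543 0.061 0.06 ]
index_mark 0.54 [315.2 204.4] 690 [0.538 0.096 0.06 ]
dial_pointer 0.91 [315.4 202.9] 653 [0.536 0.099 0.06 ]
dial_pointer 0.73 [153.3 335.4] 2490 [ 0.505 -0.318  0.06 ]
jar 0.88 [348.  179.3] 464 [0.548 0.195 0.06 ]
bin 0.72 [153.7 334.4] 2458 [ 0.504 -0.316  0.06 ]
screwdriver 0.96 [351.8 302. ] 583 [ 0.738 -0.03   0.06 ]
screw_grip 0.67 [273.5 245.6] 11514 [ 0.541 -0.036  0.06 ]
screw_grip 0.52 [227.9 249.2] 186 [ 0.477 -0.102  0.06 ]
top [ 0.476 -0.003  1.405] [[0.029, -1.0, -0.005], [-0.996, -0.028, -0.087], [0.086, 0.007, -0.996]] 565.2786798040912 [-0.08880267  0.          0.          0.          0.        ]
stage 0.83 [319.2 265.8] 9908 [ 0.516 -0.007  0.06 ]
focus_dial 0.96 [278.5 256.5] 590 [0.535 0.09  0.06 ]
index_mark 0.78 [286.3 247.5] 533 [0.557 0.073 0.06 ]
dial_pointer 0.74 [277.3 256.5] 587 [0.535 0.093 0.06 ]
bin 0.87 [445.8 280.7] 1396 [ 0.488 -0.31   0.06 ]
bin 0.36 [276.2 254.3] 615 [0.54  0.096 0.06 ]
screwdriver 0.91 [323.  179.4] 357 [ 0.724 -0.01   0.06 ]
screw_grip 0.52 [362.3 276.6] 77 [ 0.493 -0.11   0.06 ]
screw_grip 0.35 [324.  181.9] 366 [ 0.718 -0.013  0.06 ]
```

```bash
python3 - <<'E'
import cv2
a=cv2.imread("pics/top0.png")[180:340,220:420]; cv2.imwrite("pics/top0z.png",cv2.resize(a,None,fx=3.75,fy=3.75,interpolation=cv2.INTER_CUBIC))
a=cv2.imread("pics/scene0.png")[160:320,190:390]; cv2.imwrite("pics/scene0z.png",cv2.resize(a,None,fx=3.75,fy=3.75,interpolation=cv2.INTER_CUBIC))
E
```

```text
(no output)
```

View pics/top0z.png

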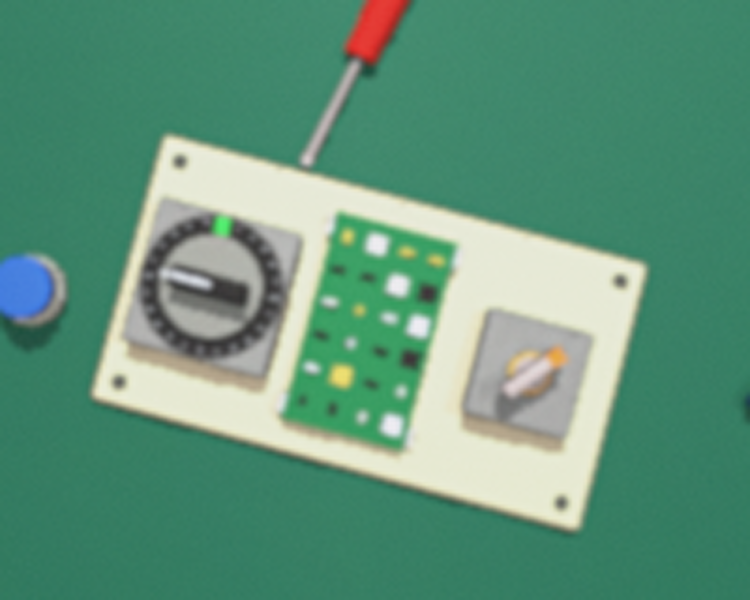

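View pics/scene0z.png

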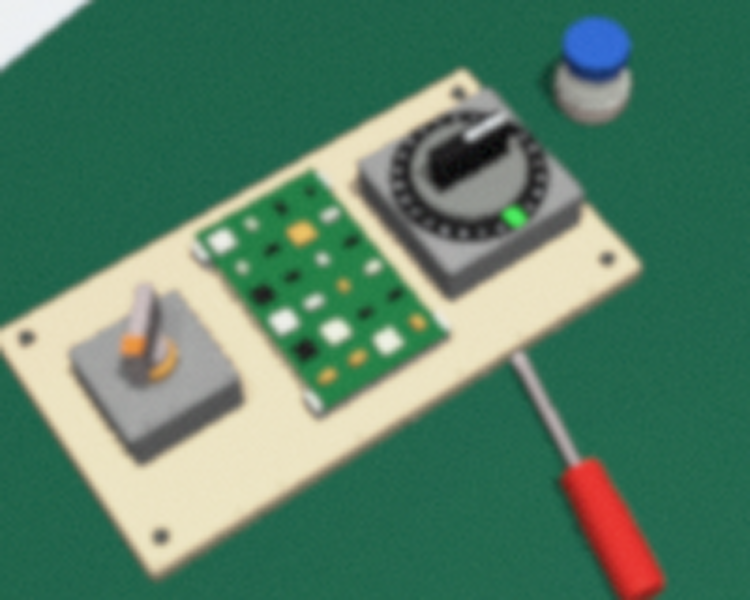

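View pics/scene0.png

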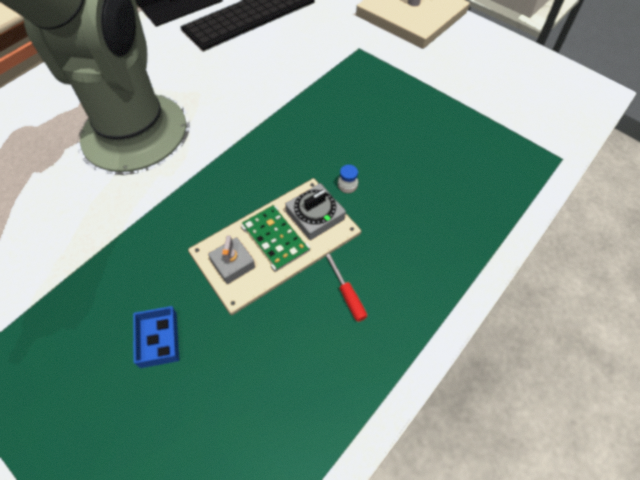

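Top zoom: pointer on the dial bar at about (185,278), green mark at (223,226), tab from (505,395) to its orange tip at (558,357). The scene view agrees. Next I fit the stage pose.

```bash
cat > fit.py <<'E'
from h import *
from scipy.optimize import least_squares
top=bot.grab_frame("top"); sc=bot.grab_frame("scene")
zt=lambda p:(np.array(p)/3.75+[220,180]-0.37); zs=lambda p:(np.array(p)/3.75+[190,160]-0.37)
loc=np.array([[.09,.165,.015],[.09,-.165,.015],[-.09,-.165,.015],[-.09,.165,.015]])
T=zt([(165,134),(648,264),(580,531),(92,401)])
S=zs([(643,267),(155,579),(-6,326),(464,67)])
def W(p,l):
    l=np.atleast_2d(l); c,s=np.cos(p[2]),np.sin(p[2])
    return np.c_[p[0]+c*l[:,0]-s*l[:,1],p[1]+s*l[:,0]+c*l[:,1],l[:,2]]
for nm,fs in (("top",[(top,T)]),("scene",[(sc,S)]),("both",[(top,T),(sc,S)])):
    r=least_squares(lambda p:np.concatenate([(proj(f,W(p,loc))-u).ravel() for f,u in fs]),[.5,0,0])
    print(nm,r.x.round(4),"rms px",np.sqrt(np.mean(r.fun**2)).round(2))
p=r.x
print("dial",W(p,[0,.105,.08])[0].round(4),"screw",W(p,[0,-.105,.088])[0].round(4))
if __name__=="__main__":
    ang=lambda v:np.degrees(np.arctan2(v[1],v[0])).round(1)
    d=W(p,[0,.105,0])[0]; sr=W(p,[0,-.105,0])[0]
    for n,f,z,m,b0,b1,o0,o1 in (("top",top,zt,(223,226),(248,297),(160,273),(503,397),(560,355)),("scene",sc,zs,(515,216),(436,180),(512,124),(146,294),(131,346))):
        M=ray(f,z(m),.056)-d; print(n,"mark",ang(M),np.hypot(*M[:2]).round(4))
        a,b=ray(f,z(b0),.088),ray(f,z(b1),.088); print(" bar ang",ang(b-a),"len",np.linalg.norm(b-a).round(4),"mid",((a+b)/2).round(4))
        a,b=ray(f,z(o0),.097),ray(f,z(o1),.097); print(" tab ang",ang(b-a),"len",np.linalg.norm(b-a).round(4),"mid",((a+b)/2).round(4))
E
python3 fit.py
```

```text
top [ 0.5112 -0.0057 -0.2324] rms px 0.21
scene [ 0.5124 -0.0045 -0.2406] rms px 0.92
both [ 0.5119 -0.005  -0.2366] rms px 0.75
dial [0.5365 0.0971 0.08  ] screw [ 0.4872 -0.107   0.088 ]
top mark -9.5 0.0391
 bar ang 76.4 len 0.0569 mid [0.5355 0.0991 0.088 ]
 tab ang -52.2 len 0.0437 mid [ 0.4848 -0.1052  0.097 ]
scene mark -10.9 0.0409
 bar ang 83.0 len 0.0569 mid [0.5455 0.0906 0.088 ]
 tab ang -57.8 len 0.0315 mid [ 0.4883 -0.108   0.097 ]
```

```bash
cat > ov.py <<'E'
from h import *
D0=np.array([.5365,.0975]);S0=np.array([.4868,-.1068])
def box(c,a,L,w,z):
    a=np.radians(a);u=np.array([np.cos(a),np.sin(a)]);v=np.array([-u[1],u[0]])
    return np.array([np.r_[c+i*L/2*u+j*w/2*v,z] for i,j in ((1,1),(1,-1),(-1,-1),(-1,1))])
def overlay(f,n,bar,mark,tab,out,k=5):
    a={"top":(180,220,130,160),"scene":(170,200,110,160)}[n]
    im=cv2.resize(f["pixels"][a[0]:a[0]+a[2],a[1]:a[1]+a[3]],None,fx=k,fy=k,interpolation=cv2.INTER_CUBIC)
    def pl(X,c,cl=True):
        q=((proj(f,X)-[a[1],a[0]]+.5)*k).astype(int); cv2.polylines(im,[q.reshape(-1,1,2)],cl,c,1)
    pl(box(D0,bar,.05,.014,.088),(0,0,255)); pl(box(S0,tab,.044,.010,.097),(0,0,255))
    b=np.radians(bar);m=np.radians(mark);u=np.array([np.cos(m),np.sin(m)]);ub=np.array([np.cos(b),np.sin(b)])
    pl([np.r_[D0+.03*u,.058],np.r_[D0+.045*u,.058]],(255,0,255),False)
    pl([np.r_[D0+.026*ub,.058],np.r_[D0+.040*ub,.058]],(255,255,0),False)
    t=np.linspace(0,6.28,60); pl(np.c_[D0[0]+.033*np.cos(t),D0[1]+.033*np.sin(t),0*t+.058],(0,255,255))
    cv2.imwrite(out,im)
E
python3 - <<'E'
from ov import *
for n in("top","scene"): overlay(bot.grab_frame(n),n,78,-10,-54,f"pics/ov1{n}.png")
E
```

```text
(no output)
```

View pics/ov1top.png

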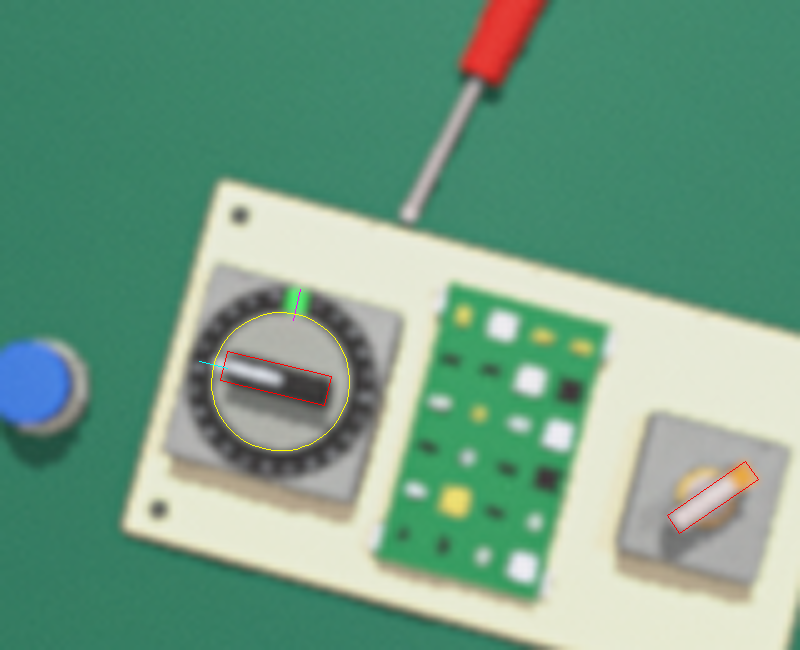

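View pics/ov1scene.png

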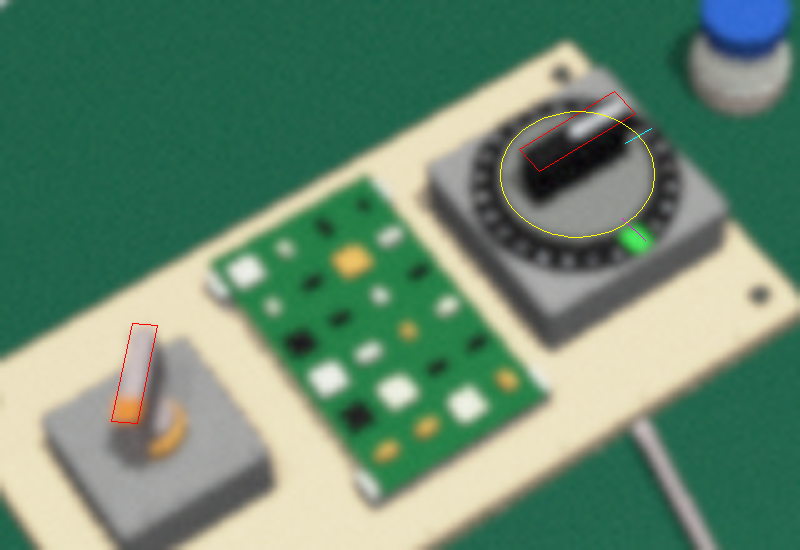

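```bash
cat > d.py <<'E'
# usage: d.py x y z yawdeg : what remains, in tool axes (current yaw), fractions
import sys
from h import *
s=bot.observe(); from scipy.spatial.transform import Rotation as Ro
R=Ro.from_euler('xyz',s["tool_rot"]).as_matrix(); p=np.array(s["position"])
t=np.array([float(v) for v in sys.argv[1:4]]); yaw=np.degrees(np.arctan2(R[1,0],R[0,0]))
print("clock",round(s["clock"],2),"pos",p.round(4),"yaw",yaw.round(2),"tilt",np.round(R[:,2],4),"F",np.round(s["force"],1),"M",np.round(s["moment"],2),"w",round(s["grip_width"],4),"q",np.round(s["qpos"],2))
print("shift frac",(R.T@(t-p)/.025).round(3),"rz frac",round(((yaw-float(sys.argv[4])+180)%360-180)/360,4))
E
python3 d.py .5365 .0975 .15 77.5
```

```text
clock 1.2 pos [ 0.279  -0.5593  0.2313] yaw 26.51 tilt [ 0.  0. -1.] F [ 0.8 -0.1 -0.1] M [ 0.08 -0.   -0.04] w 0.0856 q [ 1.04  0.52 -0.04  1.6   0.02  1.02 -0.11]
shift frac [ 20.943 -18.91    3.252] rz frac -0.1416
```

```bash
python3 -m handwheel '[[0.95,-0.86,0,0,0,0],[0.95,-0.86,0,0,0,0],[0.95,-0.86,0,0,0,0],[0.95,-0.86,0,0,0,0],[0.95,-0.86,0,0,0,0],[0.95,-0.86,0,0,0,0],[0.95,-0.86,0,0,0,0],[0.95,-0.86,0,0,0,0]]' -1 40
python3 -m handwheel '[[0.95,-0.86,0,0,0,0],[0.95,-0.86,0,0,0,0],[0.95,-0.86,0,0,0,0],[0.95,-0.86,0,0,0,0],[0.95,-0.86,0,0,0,0],[0.95,-0.86,0,0,0,0],[0.95,-0.86,0,0,0,0],[0.95,-0.86,0,0,0,0]]'
python3 -m handwheel '[[0.95,-0.86,0.4,0,0,0],[0.95,-0.86,0.4,0,0,0],[0.95,-0.86,0.4,0,0,0],[0,0,0.4,0,0,-0.0283],[0,0,0.4,0,0,-0.0283],[0,0,0.4,0,0,-0.0283],[0,0,0.4,0,0,-0.0283],[0,0,0.4,0,0,-0.0283]]'
python3 d.py .5365 .0975 .064 77.5
```

```text
clock: 2.2
position: [0.3726, -0.3196, 0.2314]
tool_rot: [3.141, -0.0, 0.463]
force: [0.3, -0.7, 1.2]
grip_width: 0.0854
clock: 3.2
position: [0.4658, -0.0808, 0.2315]
tool_rot: [3.141, -0.0, 0.463]
force: [-0.1, -0.0, -0.1]
grip_width: 0.0855
clock: 4.2
position: [0.5005, 0.0077, 0.1511]
tool_rot: [3.141, -0.0, 1.358]
force: [0.1, 0.1, 0.2]
grip_width: 0.0853
clock 4.2 pos [0.5005 0.0077 0.1511] yaw 77.79 tilt [ 2.e-04  0.e+00 -1.e+00] F [0.1 0.1 0.2] M [-0.03 -0.    0.  ] w 0.0853 q [ 0.22  0.47 -0.46  1.98  0.29  0.75 -0.63]
shift frac [3.815 0.646 3.483] rz frac 0.0008
```

```bash
python3 -m handwheel '[[0.95,0.16,0,0,0,0],[0.95,0.16,0,0,0,0],[0.95,0.16,0,0,0,0],[0.95,0.16,0,0,0,0.001],[0,0,0.5,0,0,0],[0,0,0.5,0,0,0],[0,0,0,0,0,0]]'
python3 d.py .5365 .0975 .064 77.5
python3 - <<'E'
from ov import *
for n in("top","scene"): overlay(bot.grab_frame(n),n,78,-10,-54,f"pics/ov2{n}.png")
E
```

```text
clock: 5.08
position: [0.5359, 0.096, 0.1251]
tool_rot: [-3.14, 0.001, 1.345]
force: [1.0, 0.4, -0.3]
grip_width: 0.0855
clock 5.08 pos [0.5359 0.096  0.1251] yaw 77.05 tilt [-2.1e-03 -7.0e-04 -1.0e+00] F [ 1.   0.4 -0.3] M [-0.   -0.04 -0.02] w 0.0855 q [ 0.03  0.57 -0.43  1.89  0.33  0.76 -0.82]
shift frac [0.067 0.015 2.445] rz frac -0.0012
```

View pics/ov2scene.png

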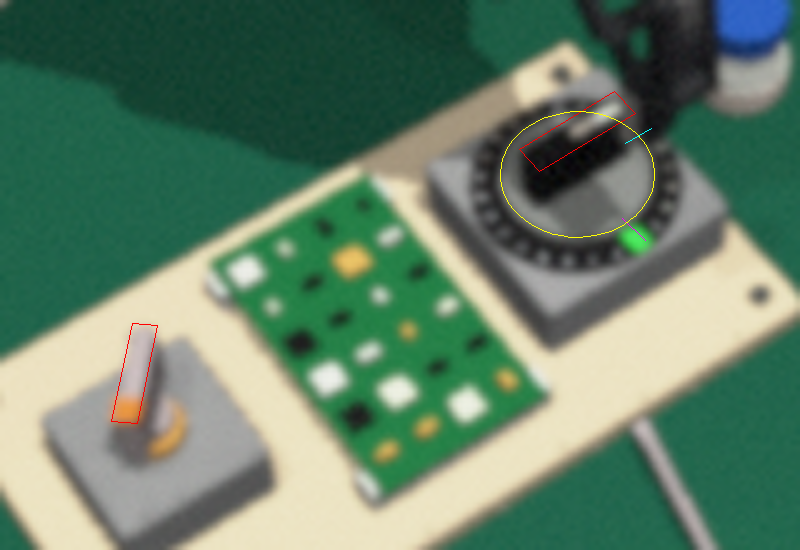

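View pics/ov2top.png

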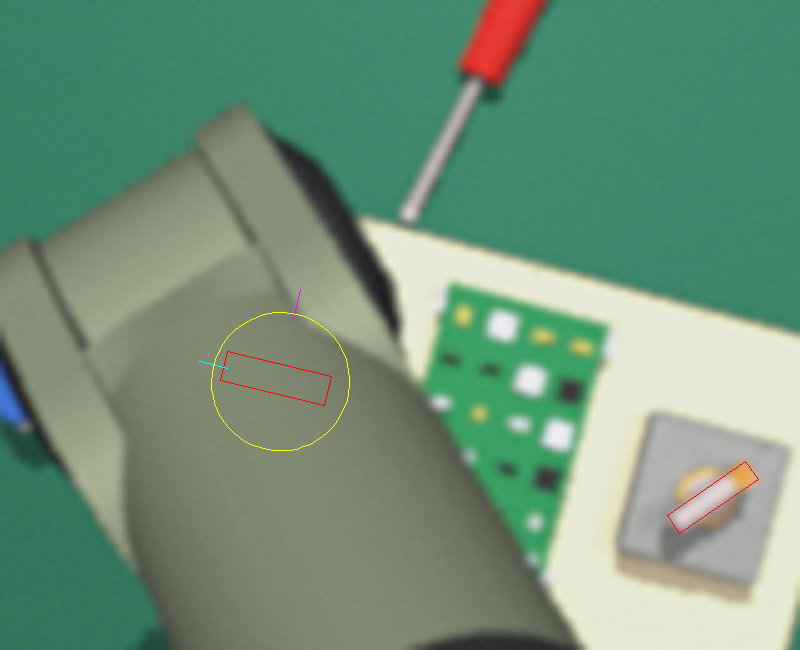

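Fingers straddle the bar; the top view is hidden by the arm. Lowering and gripping.

```bash
python3 -m handwheel '[[0.05,0.015,0.6,0,0,-0.001],[0,0,0.6,0,0,0],[0,0,0.6,0,0,0],[0,0,0.6,0,0,0],[0,0,0,0,0,0]]'
python3 d.py .5365 .0975 .064 77.5
python3 -m handwheel '[[0,0,0,0,0,0],[0,0,0,0,0,0],[0,0,0,0,0,0],[0,0,0,0,0,0],[0,0,0,0,0,0],[0,0,0,0,0,0]]' 1 50
python3 d.py .5365 .0975 .064 77.5
```

```text
clock: 5.8
position: [0.5366, 0.098, 0.065]
tool_rot: [-3.14, 0.001, 1.352]
force: [0.2, 0.2, 0.1]
grip_width: 0.0854
clock 5.8 pos [0.5366 0.098  0.065 ] yaw 77.47 tilt [-2.1e-03 -4.0e-04 -1.0e+00] F [0.2 0.2 0.1] M [-0.03  0.01  0.01] w 0.0854 q [-0.01  0.66 -0.39  1.92  0.4   0.64 -0.86]
shift frac [-0.022  0.     0.039] rz frac -0.0001
clock: 6.55
position: [0.5354, 0.0985, 0.0667]
tool_rot: [-3.139, 0.001, 1.352]
force: [-16.9, 1.5, 21.0]
grip_width: 0.0128
clock 6.55 pos [0.5354 0.0985 0.0667] yaw 77.49 tilt [-3.1e-03 -6.0e-04 -1.0e+00] F [-16.9   1.5  21. ] M [ 0.31  3.6  -0.07] w 0.0128 q [-0.01  0.66 -0.39  1.92  0.4   0.65 -0.86]
shift frac [-0.029  0.051  0.107] rz frac -0.0
```

```bash
python3 -m handwheel '[[0,-0.06,-0.06,0,0,0],[0,0,0,0,0,0]]'
python3 d.py .5365 .0975 .064 77.5
```

```text
clock: 6.8
position: [0.5351, 0.0985, 0.067]
tool_rot: [-3.14, 0.0, 1.352]
force: [0.3, 2.8, -17.5]
grip_width: 0.0129
clock 6.8 pos [0.5351 0.0985 0.067 ] yaw 77.47 tilt [-1.6e-03  1.0e-04 -1.0e+00] F [  0.3   2.8 -17.5] M [ 0.64 -0.06 -0.03] w 0.0129 q [-0.01  0.65 -0.39  1.92  0.4   0.64 -0.86]
shift frac [-0.026  0.065  0.122] rz frac -0.0001
```

```bash
python3 -m handwheel '[[0,0,0.03,0,0,0.026],[0,0,0,0,0,0.026],[0,0,0,0,0,0.026],[0,0,0,0,0,0.026]]'
python3 d.py .5355 .0982 .067 -9
python3 -m handwheel '[[0,0,0,0,0,0.026],[0,0,0,0,0,0.026],[0,0,0,0,0,0.026],[0,0,0,0,0,0.026],[0,0,0,0,0,0.02],[0,0,0,0,0,0]]'
python3 d.py .5355 .0982 .067 -9
python3 - <<'E'
from ov import *
for n in("top","scene"): overlay(bot.grab_frame(n),n,-6,-10,-54,f"pics/ov3{n}.png")
E
```

```text
clock: 7.3
position: [0.5356, 0.0983, 0.067]
tool_rot: [-3.141, 0.001, 0.693]
force: [-0.8, -0.7, -7.5]
grip_width: 0.013
clock 7.3 pos [0.5356 0.0983 0.067 ] yaw 39.71 tilt [-6.e-04 -3.e-04 -1.e+00] F [-0.8 -0.7 -7.5] M [-0.07  0.29  0.1 ] w 0.013 q [-0.13  0.64 -0.22  1.93  0.23  0.6  -1.38]
shift frac [-0.005 -0.    -0.   ] rz frac 0.1353
clock: 8.05
position: [0.5357, 0.0977, 0.067]
tool_rot: [3.14, 0.0, -0.083]
force: [-0.2, -5.2, -6.5]
grip_width: 0.0129
clock 8.05 pos [0.5357 0.0977 0.067 ] yaw -4.74 tilt [-4.0e-04 -1.1e-03 -1.0e+00] F [-0.2 -5.2 -6.5] M [-1.14 -0.03 -0.1 ] w 0.0129 q [-0.28  0.63 -0.01  1.93  0.01  0.58 -1.95]
shift frac [-0.011 -0.019 -0.002] rz frac 0.0118
```

View pics/ov3scene.png

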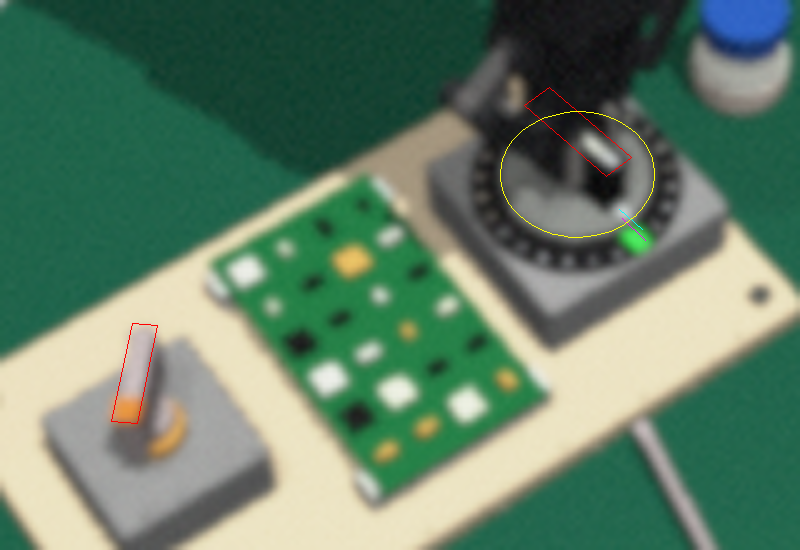

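```bash
python3 -m handwheel '[[0,0,0,0,0,0.01],[0,0,0,0,0,0],[0,0,0,0,0,0]]'
python3 d.py .5355 .0982 .067 -9
python3 - <<'E'
from ov import *
f=bot.grab_frame("scene")
cv2.imwrite("pics/z4.png",cv2.resize(f["pixels"][180:240,280:360],None,fx=10,fy=10,interpolation=cv2.INTER_CUBIC))
for a in(-6,-8,-10): 
  for r in (.028,.036): print(a,r,((proj(f,np.r_[D0+r*np.array([np.cos(np.radians(a)),np.sin(np.radians(a))]),.058])[0]-[280,180]+.5)*10).round(0))
E
```

```text
clock: 8.52
position: [0.5358, 0.0977, 0.067]
tool_rot: [3.141, 0.0, -0.143]
force: [-0.8, -5.7, -6.5]
grip_width: 0.0127
clock 8.53 pos [0.5358 0.0977 0.067 ] yaw -8.21 tilt [-4.e-04 -8.e-04 -1.e+00] F [-0.8 -5.7 -6.5] M [-1.11 -0.11 -0.02] w 0.0127 q [-0.29  0.63  0.01  1.94 -0.    0.58 -2.  ]
shift frac [-0.014 -0.02  -0.001] rz frac 0.0022
-6 0.028 [446. 325.]
-6 0.036 [472. 348.]
-8 0.028 [443. 328.]
-8 0.036 [468. 351.]
-10 0.028 [439. 330.]
-10 0.036 [463. 355.]
```

View pics/z4.png

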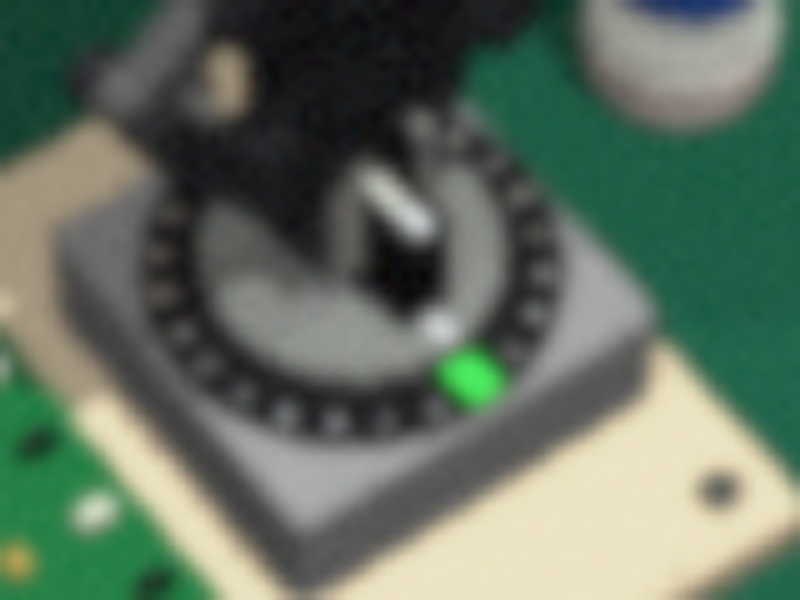

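```bash
python3 -m handwheel '[[0,0,0,0,0,0],[0,0,0,0,0,0],[0,0,0,0,0,0],[0,0,-0.9,0,0,0],[0,0,-0.9,0,0,0],[0,0,-0.9,0,0,0],[0,0,-0.9,0,0,0]]' -1
python3 d.py .4868 -.1068 .16 126
```

```text
clock: 9.45
position: [0.5359, 0.0985, 0.1579]
tool_rot: [-3.141, -0.0, -0.143]
force: [-0.0, -0.3, 0.7]
grip_width: 0.0856
clock 9.45 pos [0.5359 0.0985 0.1579] yaw -8.21 tilt [ 2.e-04  2.e-04 -1.e+00] F [-0.  -0.3  0.7] M [-0.02  0.08 -0.  ] w 0.0856 q [-0.3   0.49  0.01  1.88 -0.01  0.77 -2.  ]
shift frac [-0.769  8.409 -0.085] rz frac -0.3728
```

```bash
python3 -m handwheel '[[-0.085,0.93,0,0,0,0],[-0.085,0.93,0,0,0,0],[-0.085,0.93,0,0,0,0],[-0.085,0.93,0,0,0,0],[-0.085,0.93,0,0,0,0],[-0.085,0.93,0,0,0,0],[-0.085,0.93,0,0,0,0],[-0.085,0.93,0,0,0,0]]'
python3 -m handwheel '[[-0.085,0.93,0,0,0,0],[0,0,0,0,0,-0.0285],[0,0,0,0,0,-0.0285],[0,0,0,0,0,-0.0285],[0,0,0,0,0,-0.0285],[0,0,0,0,0,-0.0285]]'
python3 d.py .4868 -.1068 .16 126
python3 - <<'E'
from ov import *
for n in("top","scene"): overlay(bot.grab_frame(n),n,-8.2,-10,-54,f"pics/ov5{n}.png")
E
```

```text
clock: 10.45
position: [0.4923, -0.0838, 0.1572]
tool_rot: [-3.142, -0.0, -0.143]
force: [1.2, 0.6, 0.6]
grip_width: 0.0854
clock: 11.2
position: [0.4871, -0.1058, 0.1572]
tool_rot: [3.141, -0.0, 0.758]
force: [0.6, -0.7, -0.1]
grip_width: 0.0851
clock 11.2 pos [ 0.4871 -0.1058  0.1572] yaw 43.43 tilt [ 3.e-04  0.e+00 -1.e+00] F [ 0.6 -0.7 -0.1] M [ 0.01 -0.03  0.03] w 0.0851 q [ 0.25  0.43 -0.2   1.99  0.12  0.73 -0.84]
shift frac [-0.035  0.02  -0.113] rz frac -0.2294
```

View pics/ov5scene.png

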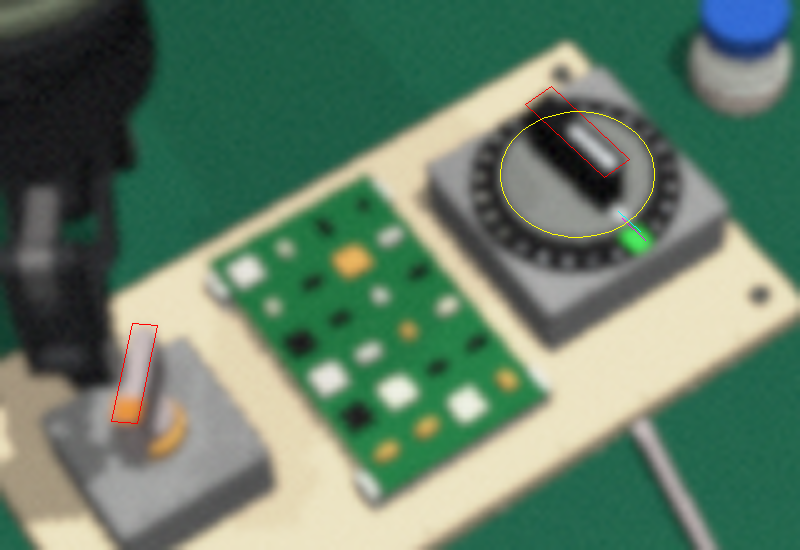

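View pics/ov5top.png

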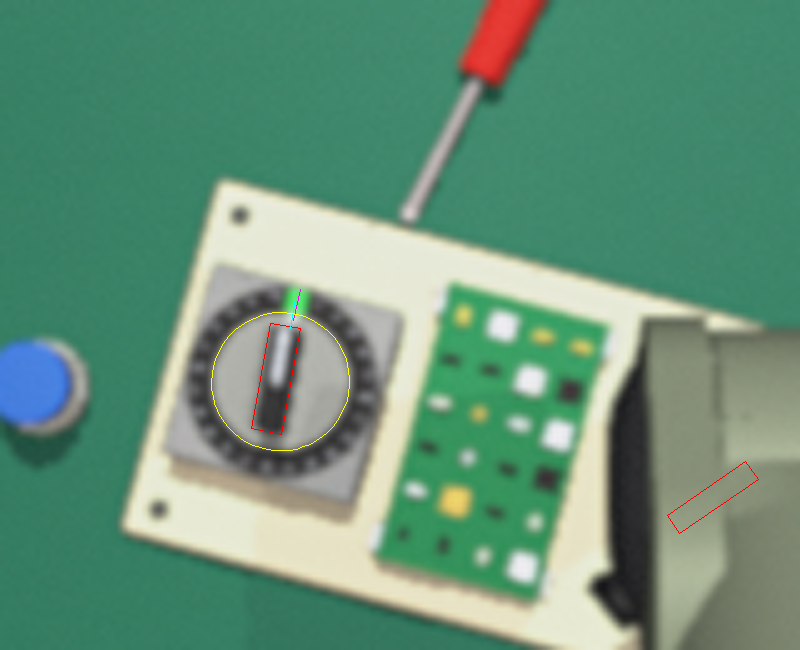

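Dial: bar and white tick line up with the green mark within about 2°. On to the screw.

```bash
python3 -m handwheel '[[0,0,0,0,0,-0.0285],[0,0,0,0,0,-0.0285],[0,0,0,0,0,-0.0285],[0,0,0,0,0,-0.0285],[0,0,0,0,0,-0.0285],[0,0,0,0,0,-0.0285],[0,0,0,0,0,-0.0285],[0,0,0,0,0,-0.0285]]'
python3 d.py .4864 -.1068 .0715 126
```

```text
clock: 12.3
position: [0.487, -0.1059, 0.157]
tool_rot: [-3.141, -0.0, 2.185]
force: [0.2, -0.4, 0.4]
grip_width: 0.0855
clock 12.3 pos [ 0.487  -0.1059  0.157 ] yaw 125.21 tilt [-1.e-04 -0.e+00 -1.e+00] F [ 0.2 -0.4  0.4] M [-0.02  0.01  0.  ] w 0.0855 q [ 0.52  0.47 -0.56  1.98  0.35  0.78  0.38]
shift frac [-0.016 -0.039  3.422] rz frac -0.0022
```

```bash
python3 -m handwheel '[[-0.016,-0.04,0.6,0,0,-0.002],[0,0,0.7,0,0,0],[0,0,0.7,0,0,0],[0,0,0.7,0,0,0],[0,0,0.7,0,0,0],[0,0,0,0,0,0]]'
python3 d.py .4864 -.1068 .0715 126
python3 -m handwheel '[[0,0,0,0,0,0],[0,0,0,0,0,0],[0,0,0,0,0,0],[0,0,0,0,0,0],[0,0,0,0,0,0],[0,0,0,0,0,0]]' 1 50
python3 d.py .4864 -.1068 .0715 126
```

```text
clock: 13.05
position: [0.4857, -0.1065, 0.0707]
tool_rot: [-3.14, -0.002, 2.197]
force: [-0.1, 0.7, 0.4]
grip_width: 0.0853
clock 13.05 pos [ 0.4857 -0.1065  0.0707] yaw 125.88 tilt [-2.2e-03  5.0e-04 -1.0e+00] F [-0.1  0.7  0.4] M [ 0.02 -0.    0.02] w 0.0853 q [ 0.45  0.61 -0.47  2.04  0.47  0.61  0.28]
shift frac [-0.025  0.015 -0.033] rz frac -0.0003
clock: 13.8
position: [0.4862, -0.1071, 0.0724]
tool_rot: [-3.141, 0.0, 2.197]
force: [-4.0, -1.9, 8.9]
grip_width: 0.0089
clock 13.8 pos [ 0.4862 -0.1071  0.0724] yaw 125.86 tilt [-2.e-04 -6.e-04 -1.e+00] F [-4.  -1.9  8.9] M [-0.25  0.77  0.05] w 0.0089 q [ 0.45  0.61 -0.47  2.03  0.47  0.61  0.28]
shift frac [0.006 0.012 0.035] rz frac -0.0004
```

```bash
python3 -m handwheel '[[0,0,0,0,0,0.024],[0,0,0,0,0,0.024],[0,0,0,0,0,0.024],[0,0,0,0,0,0.012],[0,0,0,0,0,0]]'
python3 d.py .4864 -.1068 .0715 126
python3 -m handwheel '[[0,0,0,0,0,0.014],[0,0,0,0,0,0.014],[0,0,0,0,0,0]]'
python3 d.py .4864 -.1068 .0715 126
```

```text
clock: 14.42
position: [0.4859, -0.1072, 0.0724]
tool_rot: [-3.141, 0.001, 1.668]
force: [-5.8, -2.3, 10.6]
grip_width: 0.0092
clock 14.43 pos [ 0.4859 -0.1072  0.0724] yaw 95.54 tilt [-9.e-04 -9.e-04 -1.e+00] F [-5.8 -2.3 10.6] M [-0.46  1.23 -0.03] w 0.0092 q [ 0.35  0.59 -0.33  2.04  0.34  0.57 -0.13]
shift frac [0.016 0.023 0.034] rz frac -0.0846
clock: 14.8
position: [0.4858, -0.1073, 0.0724]
tool_rot: [-3.141, 0.001, 1.491]
force: [-6.6, -3.0, 11.0]
grip_width: 0.0093
clock 14.8 pos [ 0.4858 -0.1073  0.0724] yaw 85.45 tilt [-1.1e-03 -9.0e-04 -1.0e+00] F [-6.6 -3.  11. ] M [-0.45  1.33 -0.02] w 0.0093 q [ 0.31  0.58 -0.29  2.04  0.3   0.56 -0.26]
shift frac [0.022 0.024 0.035] rz frac -0.1126
```

```bash
for i in 1; do :; done
python3 -m handwheel '[[0,0,0,0,0,0.014],[0,0,0,0,0,0.014],[0,0,0,0,0,0]]'; python3 d.py .4864 -.1068 .0715 126|head -1
python3 -m handwheel '[[0,0,0,0,0,0.014],[0,0,0,0,0,0]]'; python3 d.py .4864 -.1068 .0715 126|head -1
python3 -m handwheel '[[0,0,0,0,0,0.014],[0,0,0,0,0,0]]'; python3 d.py .4864 -.1068 .0715 126|head -1
```

```text
clock: 15.18
position: [0.4857, -0.1073, 0.0725]
tool_rot: [-3.141, 0.002, 1.319]
force: [-7.0, -5.0, 15.2]
grip_width: 0.0091
clock 15.18 pos [ 0.4857 -0.1073  0.0725] yaw 75.56 tilt [-0.0012 -0.0015 -1.    ] F [-7.  -5.  15.2] M [-0.92  1.65  2.31] w 0.0091 q [ 0.28  0.58 -0.24  2.04  0.25  0.55 -0.39]
clock: 15.42
position: [0.4857, -0.1073, 0.0726]
tool_rot: [-3.141, 0.002, 1.232]
force: [-8.6, -4.9, 17.4]
grip_width: 0.0092
clock 15.43 pos [ 0.4857 -0.1073  0.0726] yaw 70.61 tilt [-0.0012 -0.0018 -1.    ] F [-8.6 -4.9 17.4] M [-1.06  1.9   3.52] w 0.0092 q [ 0.26  0.57 -0.22  2.05  0.23  0.55 -0.46]
clock: 15.68
position: [0.4857, -0.1073, 0.0727]
tool_rot: [-3.141, 0.002, 1.146]
force: [-10.0, -6.0, 19.9]
grip_width: 0.0093
clock 15.68 pos [ 0.4857 -0.1073  0.0727] yaw 65.68 tilt [-0.0012 -0.0021 -1.    ] F [-10.   -6.   19.9] M [-1.3   2.08  4.79] w 0.0093 q [ 0.24  0.57 -0.19  2.05  0.21  0.54 -0.52]
```

Moment rises linearly from about yaw 85°, so the screw has seated. I'll look, then unwind in steps to find the zero-moment yaw.

```bash
python3 -c "
from h import *
f=bot.grab_frame('scene'); cv2.imwrite('pics/z6.png',cv2.resize(f['pixels'][205:285,190:290],None,fx=7,fy=7,interpolation=cv2.INTER_CUBIC))"
python3 -m handwheel '[[0,0,0,0,0,-0.014],[0,0,0,0,0,-0.014],[0,0,0,0,0,0]]'; python3 d.py .4864 -.1068 .0715 126|head -1
python3 -m handwheel '[[0,0,0,0,0,-0.014],[0,0,0,0,0,0]]'; python3 d.py .4864 -.1068 .0715 126|head -1
```

```text
clock: 16.1
position: [0.4857, -0.1073, 0.0725]
tool_rot: [-3.141, 0.001, 1.321]
force: [-7.5, -3.3, 15.2]
grip_width: 0.0093
clock 16.1 pos [ 0.4857 -0.1073  0.0725] yaw 75.71 tilt [-0.0011 -0.0011 -1.    ] F [-7.5 -3.3 15.2] M [-0.68  1.64  2.38] w 0.0093 q [ 0.28  0.58 -0.24  2.04  0.26  0.55 -0.39]
clock: 16.35
position: [0.4857, -0.1073, 0.0724]
tool_rot: [-3.141, 0.001, 1.408]
force: [-6.9, -3.0, 12.8]
grip_width: 0.009
clock 16.35 pos [ 0.4857 -0.1073  0.0724] yaw 80.66 tilt [-1.1e-03 -9.0e-04 -1.0e+00] F [-6.9 -3.  12.8] M [-0.62  1.51  1.22] w 0.009 q [ 0.3   0.58 -0.27  2.04  0.28  0.55 -0.33]
```

View pics/z6.png

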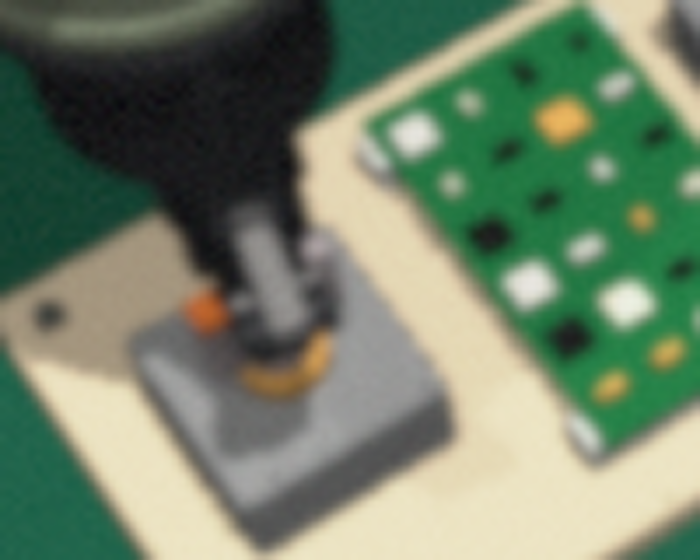

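```bash
python3 -m handwheel '[[0,0,0,0,0,-0.024],[0,0,0,0,0,-0.024],[0,0,0,0,0,-0.024],[0,0,0,0,0,-0.024],[0,0,0,0,0,-0.024],[0,0,0,0,0,-0.024]]'; python3 d.py .4858 -.1073 .0724 175.5
python3 -m handwheel '[[0,0,0,0,0,-0.024],[0,0,0,0,0,-0.024],[0,0,0,0,0,-0.024],[0,0,0,0,0,-0.024],[0,0,0,0,0,-0.024],[0,0,0,0,0,0]]'; python3 d.py .4858 -.1073 .0724 175.5
python3 - <<'E'
from ov import *
for n in("top","scene"): overlay(bot.grab_frame(n),n,-8.2,-10,-4,f"pics/ov7{n}.png")
E
```

```text
clock: 17.1
position: [0.4863, -0.1071, 0.0724]
tool_rot: [-3.141, 0.0, 2.315]
force: [-3.8, -0.1, 6.6]
grip_width: 0.009
clock 17.1 pos [ 0.4863 -0.1071  0.0724] yaw 132.61 tilt [-0.e+00 -5.e-04 -1.e+00] F [-3.8 -0.1  6.6] M [ 0.07  0.73 -0.02] w 0.009 q [ 0.48  0.61 -0.51  2.03  0.5   0.62  0.37]
shift frac [ 0.007 -0.021 -0.   ] rz frac -0.1191
clock: 17.85
position: [0.4865, -0.1065, 0.0724]
tool_rot: [3.141, 0.0, 3.066]
force: [-1.7, 2.6, 8.7]
grip_width: 0.0088
clock 17.85 pos [ 0.4865 -0.1065  0.0724] yaw 175.69 tilt [ 4.e-04  5.e-04 -1.e+00] F [-1.7  2.6  8.7] M [0.59 0.53 0.06] w 0.0088 q [ 0.61  0.66 -0.7   2.03  0.66  0.69  0.98]
shift frac [ 0.027 -0.033 -0.001] rz frac 0.0005
```

View pics/ov7scene.png

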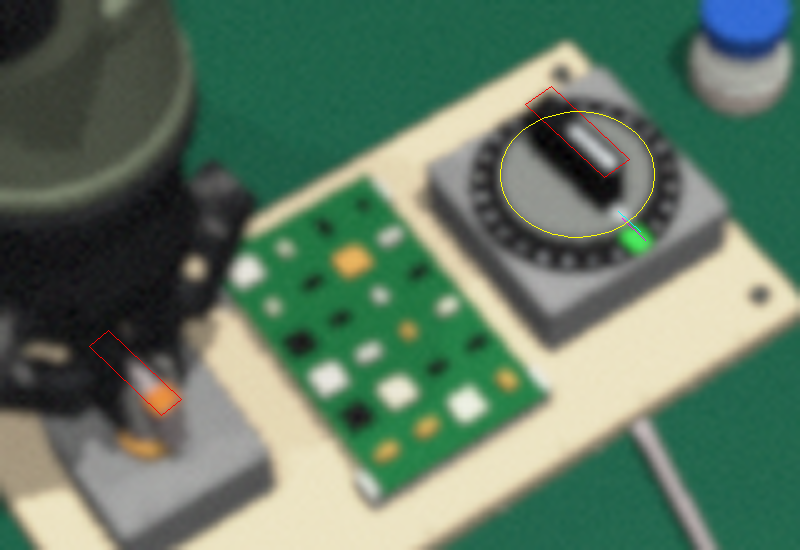

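View pics/ov7top.png

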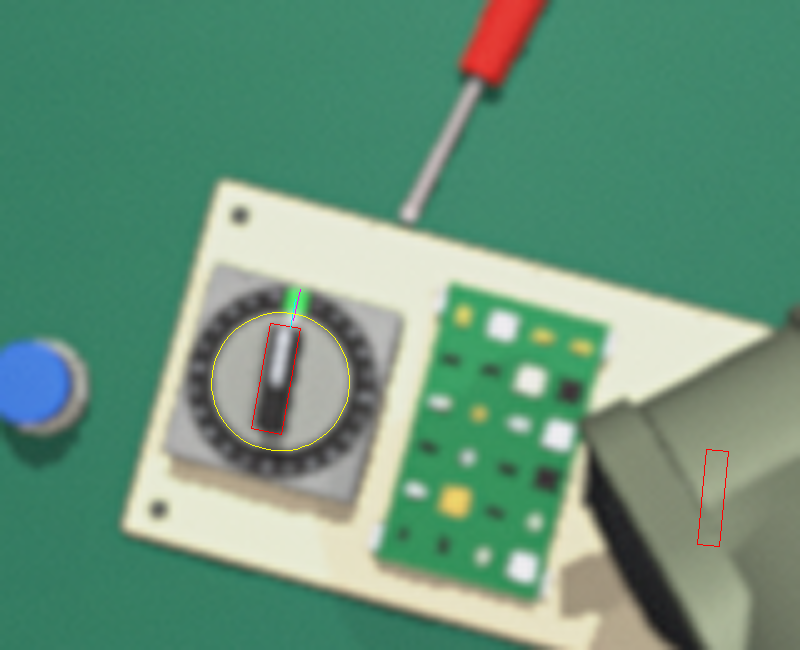

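The orange tip sits where a −4° tab should be, still gripped, and the dial is on its mark. Settling, then handing in.

```bash
python3 -m handwheel '[[0,0,0,0,0,0],[0,0,0,0,0,0],[0,0,0,0,0,0],[0,0,0,0,0,0]]'; python3 -c "
from workcell import bot
print(bot.job_done())"
```

```text
clock: 18.45
position: [0.4865, -0.1065, 0.0724]
tool_rot: [3.141, 0.0, 3.064]
force: [-1.7, 2.7, 6.5]
grip_width: 0.0094
the job is handed in; nothing more can be done
None
```

I set the dial on the green mark, seated the stop screw, backed it off a quarter turn, and handed in at 18.45 s with the screw still gripped. The hand-in reported no verdict.

- **Dial:** I turned it about 86° clockwise and released it. In both camera views afterwards its pointer was within about 2° (about 1 mm) of the mark.
- **Screw seat:** It turned about 40° clockwise before seating. The wrist moment then rose steadily to 4.8 N m and returned along the same line when unwound, so the tab did not slip in the fingers. The seat works out at a tool yaw of about 85.6°.
- **Back-off:** The tool finished at a yaw of 175.6°, which is 90° back from the seat. In the last scene picture the tab's orange tip was where that angle puts it.
- **Final grip:** The finger opening was 9.4 mm on the 10 mm tab, with the grip set to 50 N. The grasp point was about 3 mm above the tab's grip point.
- **Loose objects:** The jar and screwdriver looked unmoved in the last top picture. I did not look at the bin again after the start, but the arm only passed over that area at about 0.23 m.

**Limits of the checks:** The scene camera's calibration was about 2 mm off against the top camera, so I judged the dial mainly from the top view. The arm hid the screw from the top camera, so the final tab angle rests on the scene view and the tool yaw.

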